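# Shut the can rack's gate and drop its latch bar into the keeper

## Robot

A 7-joint arm with a two-finger parallel gripper is mounted at the origin on the work surface. World frame = base frame: x ahead of the robot, y to its left, z up, the work surface at z = 0. Lengths are in m, angles in degrees, forces in N, time in s.
With the tool pointing down it reaches from about 0.35 to 0.9 m from the base axis. Payload 8.1 kg.
Tool frame: the origin (TCP) lies at the centre of the arm's flange, where the gripper is bolted on; the fingertips stand 178 mm ahead of it and the grasp point (between the pads) lies 159 mm ahead of it (manip.finger_overhang is the distance from the TCP to the fingertips, in m); x points along the fingers, y is the direction in which the jaws open and shut, and the axes are right-handed (so a half turn about x gives the same grasp; the last joint's range is limited). The gripper opens to 92 mm and grips with 3 to 60 N. Pads are 19 mm wide; open, the fingers measure 130 mm over their backs; the gripper's body (75 mm by 190 mm) begins 47 mm behind the grasp point.
Start: joints at [57.319, 24.895, 1.432, 90.138, -0.665, 64.973, -4.303], TCP at [0.282, -0.558, 0.405] pointing down, gripper open.
Joint ranges: [-149.89, 149.89], [-25.12, 119.58], [-72.63, 75.52], [4.76, 147.25], [-75.54, 255.54], [6.69, 114.76], [-157.13, 157.13]. Speed limits (degrees/s): [127.2, 127.2, 172.46, 172.46, 180, 180, 180].

## Interface

Orientations are given as a 3x3 rotation matrix whose columns are the frame's x, y, z axes.
In Python, from rig import manip gives the robot as it stands.
- The arm moves only by the tool apply_moves, never from a script. Its arguments are lists of equal length, an entry for each row: "fingers": the opening, from 0 (shut) to 1 (fully open); "delta_pos": the shift along the world's x, y, z in mm, a list of three; "delta_rot": the turn, a rotation vector about the world's x, y, z in rad, a list of three. In form: {"fingers": [fingers, ...], "delta_pos": [[dx, dy, dz], ...], "delta_rot": [[wx, wy, wz], ...]}. A call has 1 to 5 rows; each row shifts and turns the commanded pose from where the row before left it; what a row does not reach is not made up. A row lasts 1/10 s, in which the tool goes at most 50 mm and 8.59 degrees, less where a joint would pass 70% of its speed; a pose out of reach is approached as far as the arm can. A call with a gripper value outside its range is refused whole. The fingers move at their own pace and stop on an object; "squeeze" is the grip in N (left out, the last holds). Time passes only in rows, so rows that do not move let the fingers close. It gives the time, the measured TCP pose, the force and the opening at its end, in the units of the state.
- manip.observe(): the state, without advancing time (a new reading comes with each control period).
- manip.grab_frame(name): name is "scene" or "side" or "wrist"; returns a dict with "color" (384x512x3 uint8, blue, green, red), "intrinsics" (3x3 intrinsics, pixels), "xyz" and "rotation" of the camera in the world; the wrist camera has in their place "hand_eye" (4x4, takes a point from camera to tool coordinates, whose origin is the TCP and whose axes are the tool frame's). Camera axes: x right, y up, looking along -z (the intrinsics and any distortion apply to the point x, -y, -z); pixel columns grow to the right and rows downward; lengths in m; the calibration is good to about 2 mm. A picture is of the moment at which its call begins: read the wrist's pose just before it. There is no depth.
- manip.close_job(): hands the job in, once; it reports no verdict.
The state is a dict: "t": time; "qpos": joint angles; "qvel": joint speeds; "joint_torque": joint torques, N m; "eef_pos": TCP position; "ee_rot": TCP orientation; "wrist_force": force on the tool from outside, world axes, zero at the start; "moment": the same for the moment, N m; "width": finger opening in m.
Only numpy, scipy, OpenCV 4.12 (cv2) and the standard library are available. Lean on these libraries where they do the work, as an engineer would, in place of code of your own. Each camera call takes 0.05 s, during which the arm holds its last target. There are 200 camera calls.

## Task

Swing the rack's yellow gate shut with its latch bar lifted over the striker, feel with the bar on the top edge of the keeper plate for the notch, and let the bar drop fully home in it so that the gate is latched. Work gently: the bar must not be rammed or pressed hard against the keeper plate. Leave the stock in the rack and the tools on the table as they are.

Things in the scene. Friction and masses are not known exactly. Their poses are not given: they have to be found in the camera images.
- can_rack: Blue open-topped steel rack for cans, bolted to the table: 300 mm wide (its y), 170 mm deep (its x), posts 155 mm high and 20 mm square, mesh back and ends. Origin: centre of its underside, z up. Its open front looks to its -x and is closed by the yellow gate. The free front post (its -y end) carries the keeper on its outer side; the bar meets this post if the gate is pushed 16 mm past flush.
- gate (a joint): Angle of the yellow mesh gate (250 mm wide, top edge 150 mm above the table) about its vertical hinge line at x -75, y +130 mm in the rack's frame: 0 is flush with the front posts (the gate then runs from the hinge along the rack's -y), positive is open, turning clockwise seen from above. It stays where left (slight friction). The bar can drop into the notch at one gate angle between -0.042 and 0.042.
- latch (a joint): Angle of the steel drop bar about its pivot bolt: 0 is level and down (its lower stop, fully home), positive is lifted; it stops at 0.20 and falls by its own weight (0.2 to 0.3 kg). The bar is 6 mm thick and 20 mm high, hangs on the front of the gate and reaches 187 mm beyond the pivot, past the gate's free edge. It must be lifted by more than 0.085 to pass over the striker.
- latch_pivot (a point): Middle of the bar at its pivot bolt: 115 mm along the gate from the hinge line, 29 mm in front of the gate's middle plane, 140 mm above the table. The bolt's axis (x) is square to the gate. The bar runs from here along -y, its lower edge 10 mm below this point when level. It crosses the keeper 169 mm from here.
- tab (a point): Centre of the red lift tab that stands up on the bar, 85 mm from the pivot towards the free end: 10 mm thick (x, square to the gate), 26 mm wide (y, along the gate), 46 mm tall. With the bar level this point is 186 mm above the table; the tab rises 20 mm above it. It stands free above the gate: pinch it from above, one finger in front and one behind, to lift the bar and swing the gate.
- notch (a point): Where the middle of the keeper's notch is meant to be: in the rack's frame x -104, y -154 mm, 130 mm up (the level bar's lower edge). The keeper is a galvanised plate, 8 mm thick (y), with an 8.5 mm wide notch in its top edge, bolted through slots to the post: the true notch lies up to 10 mm to either side along x, evenly spread, and is not measured, so it must be felt for. Heights are true.
- striker (a point): Middle of the top of the striker, the 18 mm long (x) part of the keeper in front of the notch, if the keeper sat in its middle place (true within 10 mm along x). Its top is 144 mm above the table. The notch behind it (to +x) is 18 mm deep; behind the notch the plate's top edge goes on at 144 mm. A bar lowered too early or too late lands on that edge and stays up at 0.083.
- grease_tin: Green tin with a bare metal lid, 75 mm across, 82 mm tall, standing in the rack; origin at the middle of its underside. A bystander: leave it alone.
- oil_filter: Orange oil filter, 70 mm across, 90 mm tall, standing in the rack; origin at the middle of its underside. A bystander: leave it alone.
- fluid_bottle: White bottle with a yellow cap, 54 mm across, 130 mm tall, standing in the rack; origin at the middle of its underside. A bystander: leave it alone.
- spanner: Steel spanner, 200 mm long, lying on the table; origin at the middle of its underside. A bystander: leave it alone.
- screwdriver: Yellow-handled screwdriver, 210 mm long, lying on the table; origin at the middle of its underside. A bystander: leave it alone.
- mug: Blue mug, 80 mm across, 85 mm tall, on the table; origin at the middle of its underside. A bystander: leave it alone.
- hammer: Hammer with a wooden handle, 270 mm long, lying on the table; origin at the middle of its underside. A bystander: leave it alone.
- socket: Steel socket, 30 mm across, 38 mm tall, on the table; origin at the middle of its underside. A bystander: leave it alone.

How it is judged (in metres and radians):
On the way, in this order (a step that is already met when the one before it is completed fails the run):
1. the bar is held lifted over the striker while the gate comes home (value of joint gate below 0.052 rad and value of joint latch above 0.07 rad), for 0.1 s.
2. the bar has dropped into the notch behind the striker (value of joint gate below 0.047 rad and value of joint latch below 0.03 rad), for 0.2 s.
At the end, for the whole second after the job is handed in: The gate is shut (its angle between -0.05 and 0.047) and still, and the bar is down in the notch behind the striker (its angle below 0.03), with the robot clear (all of step 2 and value of joint gate above -0.05 rad and velocity of joint gate between -0.03 and 0.03 rad/s); the robot touches nothing.
It fails at once if the bar is pressed against the keeper plate with more than 20 N (contact force between latch and keeper above 20 N).
It fails at once if a bystander is moved by more than 30 mm (distance of any of grease_tin, oil_filter, fluid_bottle, spanner, screwdriver, mug, hammer, socket from where it was at the start of the episode above 0.03 m).
It also fails if it takes over 64 s, if anything falls off the work surface, if the arm or the gripper's body presses on something with over 40 N, if the wrist force passes 120 N, or if a joint passes its speed limit or range.

## Working session

There is one attempt and no reset: what is moved stays moved. The work goes in short steps, Python scripts to look and compute and a tool call to move; the robot and the scene stay as the last step left them, time stands still between calls to the robot, and variables do not carry over. Pictures are saved under pics/ and viewed, about 8 in all and at most 12, crops included, and the job is handed in when it is done.

Besides the shell and the picture viewer there is one more tool, called as name(argument=value, ...) on one line, values as JSON. apply_moves: Moves the arm, as the interface text tells. Its arguments: {"type":"object","properties":{"fingers":{"type":"array"},"delta_pos":{"type":"array"},"delta_rot":{"type":"array"},"squeeze":{"type":"number"}},"required":["fingers","delta_pos","delta_rot"]}

```bash
mkdir -p pics; python3 - <<'E'
from rig import manip
import cv2,numpy as np
print(manip.observe())
for n in ("scene","side"):
    f=manip.grab_frame(n); cv2.imwrite(f"pics/{n}0.png",f["color"]); print(n,f["intrinsics"],f["xyz"],f["rotation"],f.keys())
    np.savez(f"{n}.npz",**{k:np.array(v) for k,v in f.items() if k!='color'})
E
```

```text
{'t': 0.0, 'qpos': array([57.31638414, 24.93695071,  1.43052529, 90.18868003, -0.66274863,
       64.97463323, -4.30370982]), 'qvel': array([-0.03228683, -0.03646882,  0.09386319, -0.10369535, -0.025882  ,
       -0.02828209,  0.09467722]), 'joint_torque': array([-6.82403206e-04, -6.67861319e+01,  9.84687880e-01, -3.14456928e+01,
       -6.05695182e-02,  4.30466223e-02,  2.12839905e-04]), 'eef_pos': array([ 0.28171173, -0.55764908,  0.40394214]), 'ee_rot': array([[-8.74044339e-04,  4.50898117e-01, -8.92574996e-01],
       [ 1.34692240e-03, -8.92573997e-01, -4.50898931e-01],
       [-9.99998711e-01, -1.59633491e-03,  1.72824475e-04]]), 'wrist_force': array([0.50516056, 0.38258557, 0.73199364]), 'moment': array([-0.01764283,  0.00841905,  0.00938739]), 'width': 0.09182098347789246}
scene [[377.60795809   0.         255.47915251]
 [  0.         377.60795809 190.02149781]
 [  0.           0.           1.        ]] [ 1.56741395 -0.30978967  1.03333803] [[ 0.29756509 -0.64205599  0.7065544 ]
 [ 0.95467042  0.19413745 -0.2256436 ]
 [ 0.00770716  0.74167025  0.67072039]] dict_keys(['color', 'intrinsics', 'xyz', 'rotation'])
side [[357.00968649   0.         247.54476227]
 [  0.         357.00968649 191.04983641]
 [  0.           0.           1.        ]] [ 1.26700198 -0.50977107  0.74749995] [[ 0.61660332 -0.45848156  0.6399961 ]
 [ 0.78722576  0.36806619 -0.49477559]
 [-0.00871545  0.80890169  0.58787933]] dict_keys(['color', 'intrinsics', 'xyz', 'rotation'])
```

View pics/scene0.png

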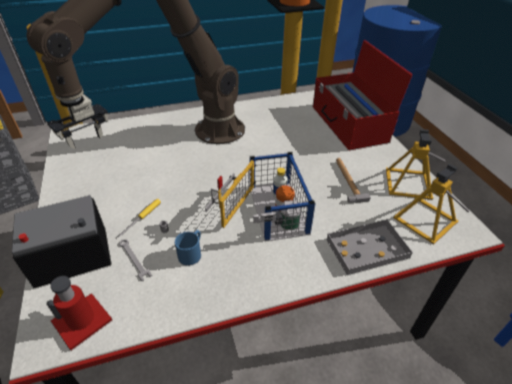

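View pics/side0.png

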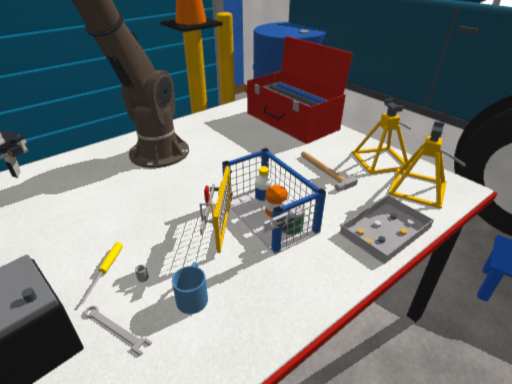

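The scene view shows the rack around (280,195), with the open gate at (237,195) and the red tab at (220,183). The side view shows the rack at (270,195) and the tab at (207,193). I'll enlarge both.

```bash
python3 - <<'E'
import cv2,numpy as np
a=cv2.imread("pics/scene0.png")[140:250,200:330]; b=cv2.imread("pics/side0.png")[140:260,190:335]
cv2.imwrite("pics/c1.png",cv2.resize(a,None,fx=5,fy=5,interpolation=cv2.INTER_CUBIC))
cv2.imwrite("pics/c2.png",cv2.resize(b,None,fx=5,fy=5,interpolation=cv2.INTER_CUBIC))
E
```

```text
(no output)
```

View pics/c1.png

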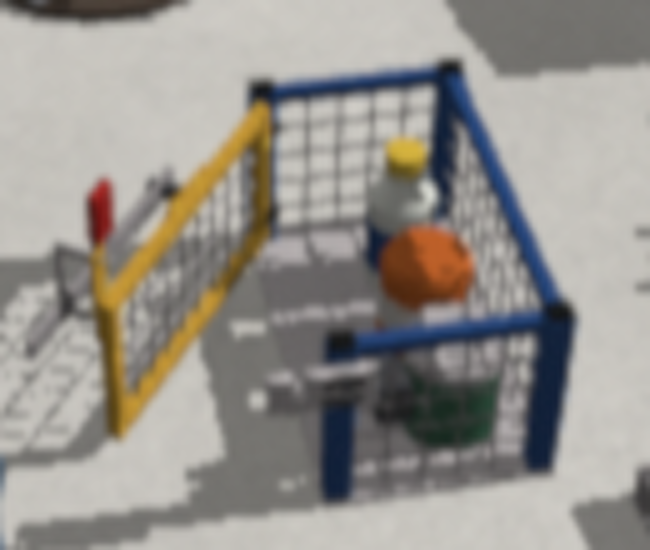

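View pics/c2.png

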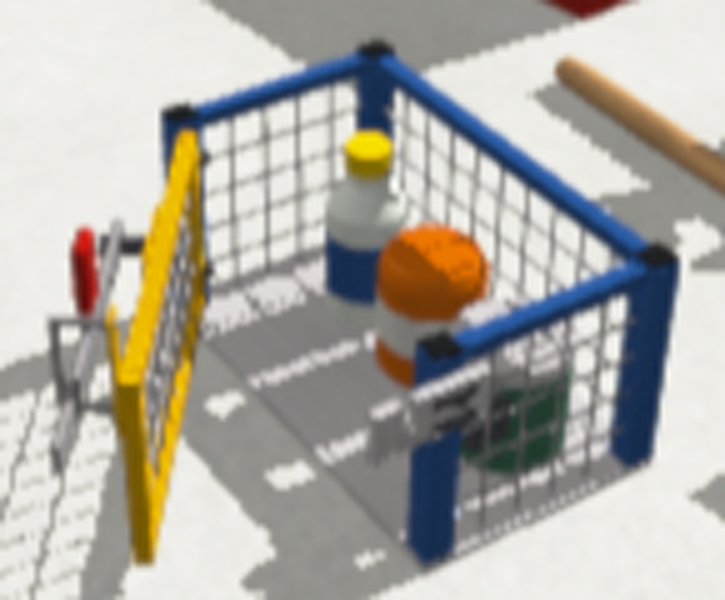

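```bash
cat > h.py <<'E'
import numpy as np
from scipy.spatial.transform import Rotation as R
def proj(cam,P):
    c=(np.atleast_2d(P)-cam['xyz'])@cam['rotation']; c=c*[1,-1,-1]
    u=c@cam['intrinsics'].T; return u[:,:2]/u[:,2:]
def rz(a): return np.array([[np.cos(a),-np.sin(a)],[np.sin(a),np.cos(a)]])
def gpt(p,l,n,z):   # p=x,y,yaw,gate : point l along gate, n in front
    loc=np.array([-.075,.13])+rz(-p[3])@np.array([-n,-l]); return np.append(p[:2]+rz(p[2])@loc,z)
def rpt(p,x,y,z): return np.append(p[:2]+rz(p[2])@[x,y],z)
E
python3 - <<'E'
from h import *
from scipy.optimize import least_squares
cs=[np.load(n+".npz") for n in("scene","side")]
obs=[np.array([[268.2,208.4],[252.4,158],[290,153.4],[312.4,202.2],[222.4,199.6],[220,182]]),
np.array([[277.6,209.2],[226,162.8],[265,149.6],[321.2,191.4],[215.6,215.6],[207,194.4]])]
def pts(p): return np.array([rpt(p,-.075,-.14,.156),rpt(p,-.075,.14,.156),rpt(p,.075,.14,.156),rpt(p,.075,-.14,.156),gpt(p,.25,0,.15),gpt(p,.2,.029,.186)])
f=lambda p:np.concatenate([(proj(c,pts(p))-o).ravel() for c,o in zip(cs,obs)])
best=min((least_squares(f,[.7,-.2,y,1.],loss='soft_l1') for y in np.arange(-3,3,1)),key=lambda s:s.cost)
p=best.x;print(p,np.degrees(p[2:]));print(f(p).reshape(2,-1,2).round(1))
np.save("p.npy",p)
print("tab",gpt(p,.2,.029,.186),"hinge",gpt(p,0,0,0),"notch",rpt(p,-.104,-.154,.13))
p0=p.copy();p0[3]=0;print("tab closed",gpt(p0,.2,.029,.186))
E
```

```text
[ 0.60705794  0.08902464 -4.82016535  0.63307013] [-276.17513117   36.27224658]
[[[-0.1 -0.7]
  [-0.2 -0.9]
  [ 0.1 -0.6]
  [-0.6 -0.4]
  [-1.5  1.1]
  [ 0.  -0.6]]

 [[ 0.4  0.3]
  [ 0.1 -0.2]
  [ 0.3  0.3]
  [ 0.2  0. ]
  [ 0.4  1. ]
  [ 0.2 -0.8]]]
tab [ 0.59775167 -0.12793795  0.186     ] hinge [0.46974464 0.02844363 0.        ] notch [ 0.74897733 -0.03093737  0.13      ]
tab closed [ 0.66546472 -0.02190167  0.186     ]
```

apply_moves(fingers=[1,1,1,1,1], delta_pos=[[21,28.7,2],[21,28.7,2],[21,28.7,2],[21,28.7,2],[21,28.7,2]], delta_rot=[[0,0,-0.0806],[0,0,-0.0806],[0,0,-0.0806],[0,0,-0.0806],[0,0,-0.0806]])

```text
t: 0.6
eef_pos: [0.3874, -0.413, 0.4145]
ee_rot: [[-0.001, 0.061, -0.998], [0.001, -0.998, -0.061], [-1.0, -0.001, 0.001]]
wrist_force: [0.1, 0.3, 0.5]
width: 0.092
```

apply_moves(fingers=[1,1,1,1,1], delta_pos=[[21,28.7,2],[21,28.7,2],[21,28.7,2],[21,28.7,2],[21,28.7,2]], delta_rot=[[0,0,-0.0806],[0,0,-0.0806],[0,0,-0.0806],[0,0,-0.0806],[0,0,-0.0806]])

```text
t: 1.1
eef_pos: [0.4924, -0.2695, 0.4245]
ee_rot: [[-0.001, -0.335, -0.942], [0.0, -0.942, 0.335], [-1.0, -0.0, 0.001]]
wrist_force: [0.7, 0.2, 0.4]
width: 0.0918
```

apply_moves(fingers=[1,1,1,1,1], delta_pos=[[21,28.7,2],[21,28.7,2],[21,28.7,2],[21,28.7,2],[21,28.7,2]], delta_rot=[[0,0,-0.0806],[0,0,-0.0806],[0,0,-0.0806],[0,0,-0.0806],[0,0,-0.0806]])

```text
t: 1.6
eef_pos: [0.5974, -0.1261, 0.4344]
ee_rot: [[-0.001, -0.678, -0.735], [-0.0, -0.735, 0.678], [-1.0, 0.001, 0.001]]
wrist_force: [1.2, 0.2, 0.4]
width: 0.0921
```

```bash
cat > w.py <<'E'
from h import *
from rig import manip
import cv2,sys
def shot(name):
    s=manip.observe(); f=manip.grab_frame("wrist"); cv2.imwrite(name,f["color"])
    T=np.eye(4);T[:3,:3]=s["ee_rot"];T[:3,3]=s["eef_pos"]; T=T@f["hand_eye"]
    return s,dict(xyz=T[:3,3],rotation=T[:3,:3],intrinsics=f["intrinsics"]),f["color"]
E
python3 - <<'E'
from w import *
s,c,im=shot("pics/w1.png"); np.savez("w1.npz",**c)
print(s["eef_pos"],s["ee_rot"],c["xyz"],s["wrist_force"],s["qpos"])
p=np.load("p.npy"); P=[gpt(p,.2,.029,.206),gpt(p,.115,.029,.15),gpt(p,.302,.029,.15),gpt(p,.25,0,.15),rpt(p,-.075,-.14,.156),rpt(p,-.104,-.154,.13)]
print(proj(c,P).round(0))
for q in proj(c,P): cv2.circle(im,tuple(int(v) for v in q.round()),3,(255,0,255),1)
cv2.imwrite("pics/w1.png",cv2.resize(im,(800,600)))
E
```

```text
[ 0.59739414 -0.1260588   0.43443868] [[-8.14798494e-04 -6.77685670e-01 -7.35351255e-01]
 [-2.67092439e-06 -7.35351498e-01  6.77685897e-01]
 [-9.99999668e-01  5.54141516e-04  5.97353246e-04]] [ 0.64760209 -0.1728183   0.41352194] [1.20740765 0.16086718 0.35880504] [   3.58380167   22.26211515    4.71662149   90.04759526   -1.92075889
   67.81584775 -123.98589232]
[[255. 208.]
 [255. 276.]
 [255.  61.]
 [220. 130.]
 [ 28. 170.]
 [ 59. 133.]]
```

View pics/w1.png

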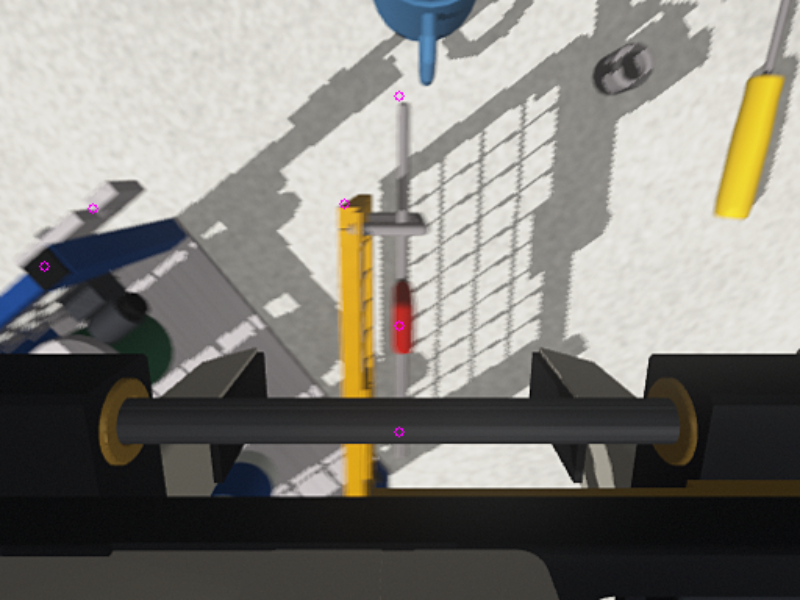

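View 5, wrist: the tab's top face is centred at about (402,329), and I predicted (399,325). The pose fit is within 2 mm, so I'll descend and grip.

apply_moves(fingers=[1,1,1,0.6,0.4], delta_pos=[[-2,-2,-27],[0,0,-28],[0,0,-28],[0,0,0],[0,0,0]], delta_rot=[[0,0,0],[0,0,0],[0,0,0],[0,0,0],[0,0,0]], squeeze=15)

```text
t: 2.15
eef_pos: [0.5948, -0.1295, 0.3519]
ee_rot: [[-0.001, -0.675, -0.738], [0.0, -0.738, 0.675], [-1.0, 0.001, 0.001]]
wrist_force: [0.3, 0.4, 0.3]
width: 0.0805
```

apply_moves(fingers=[0.25,0.15,0,0,0], delta_pos=[[0,0,0],[0,0,0],[0,0,0],[0,0,0],[0,0,0]], delta_rot=[[0,0,0],[0,0,0],[0,0,0],[0,0,0],[0,0,0]])

```text
t: 2.65
eef_pos: [0.5948, -0.1294, 0.3521]
ee_rot: [[0.001, -0.675, -0.738], [-0.0, -0.738, 0.675], [-1.0, -0.0, -0.0]]
wrist_force: [-0.4, 0.5, 0.0]
width: 0.0406
```

apply_moves(fingers=[0,0,0,0,0], delta_pos=[[0,0,0],[0,0,0],[0,0,0],[0,0,0],[0,0,0]], delta_rot=[[0,0,0],[0,0,0],[0,0,0],[0,0,0],[0,0,0]])

```text
t: 3.15
eef_pos: [0.5948, -0.1294, 0.3517]
ee_rot: [[-0.0, -0.675, -0.738], [-0.0, -0.738, 0.675], [-1.0, 0.0, 0.0]]
wrist_force: [0.5, 0.5, -0.2]
width: 0.0101
```

apply_moves(fingers=[0,0], delta_pos=[[0,0,0],[0,0,0]], delta_rot=[[0,0,0],[0,0,0]])

```text
t: 3.35
eef_pos: [0.5948, -0.1294, 0.3517]
ee_rot: [[-0.0, -0.675, -0.738], [-0.0, -0.738, 0.675], [-1.0, 0.0, 0.0]]
wrist_force: [0.6, -0.3, 0.7]
width: 0.0102
```

```bash
python3 - <<'E'
from w import *
from scipy.optimize import brentq
s=manip.observe();print(s["eef_pos"],s["wrist_force"],s["width"],s["moment"])
p=np.load("p.npy");H=gpt(p,0,0,0)[:2]
r=s["eef_pos"][:2]-H
print("r",np.hypot(*r),"nominal",np.hypot(.2,.029))
# offset of tcp in gate frame given yaw of tool
for nm,ang in(("pos",None),):
  a=np.degrees(np.arctan2(r[1],r[0])); a0=np.degrees(p[2]+np.arctan2(-.2,-.029)); print("gate angle from pos",(a0-a+180)%360-180,"from tool y",np.degrees(p[2]+np.pi)-np.degrees(np.arctan2(s["ee_rot"][1,1],s["ee_rot"][0,1])))
E
```

```text
[ 0.59479701 -0.12940529  0.35171787] [ 0.5563543  -0.32491501  0.68499686] 0.01016060788349005 [ 0.06155136  0.00553512 -0.08614511]
r 0.20138116872328787 nominal 0.20209156340629364
gate angle from pos 37.187221909766606 from tool y 36.30424604502862
```

```bash
cat > plan.py <<'E'
from w import *
p=np.load("p.npy")
try: g0,off,Rg=np.load("grasp.npz").values()
except Exception:
    s=manip.observe();H=gpt(p,0,0,0)[:2];r=s["eef_pos"][:2]-H
    g0=np.radians(37.19)
    q=p.copy();q[3]=g0
    Mg=lambda g:R.from_euler('z',p[2]-g)
    pv=gpt(q,.115,.029,.14)
    off=Mg(g0).inv().apply(s["eef_pos"]-pv); Rg=(Mg(g0).inv()*R.from_matrix(s["ee_rot"])).as_matrix()
    np.savez("grasp.npz",g0=g0,off=off,Rg=Rg)
def pose(g,l):
    q=p.copy();q[3]=g
    M=R.from_euler('z',p[2]-g)*R.from_rotvec([-l,0,0])
    return gpt(q,.115,.029,.14)+M.apply(off), M*R.from_matrix(Rg)
def deltas(wps,start=None):
    out=[];a=start or pose(*wps[0])
    for w in wps[1 if start is None else 0:]:
        b=pose(*w); out.append((((b[0]-a[0])*1e3).round(1).tolist(),(b[1]*a[1].inv()).as_rotvec().round(4).tolist())); a=b
    return out
E
python3 - <<'E'
from plan import *
print(off)
for w in ([(g0,l) for l in np.linspace(0,.14,6)],[(g,.14) for g in np.linspace(g0,.1,16)]):
    D=deltas(w)
    for i in range(0,len(D),5): print([d[0] for d in D[i:i+5]],[d[1] for d in D[i:i+5]])
E
```

```text
[ 1.11604457e-04 -8.42983585e-02  2.11717866e-01]
[[-4.3, 4.1, 2.3], [-4.4, 4.1, 2.1], [-4.4, 4.2, 1.9], [-4.5, 4.2, 1.8], [-4.5, 4.2, 1.6]] [[-0.0192, -0.0204, 0.0], [-0.0192, -0.0204, -0.0], [-0.0192, -0.0204, 0.0], [-0.0192, -0.0204, 0.0], [-0.0192, -0.0204, -0.0]]
[[4.9, 3.9, 0.0], [4.8, 4.0, 0.0], [4.6, 4.2, 0.0], [4.5, 4.4, 0.0], [4.3, 4.5, 0.0]] [[-0.0, -0.0, 0.0366], [-0.0, -0.0, 0.0366], [-0.0, -0.0, 0.0366], [0.0, 0.0, 0.0366], [-0.0, -0.0, 0.0366]]
[[4.2, 4.7, 0.0], [4.0, 4.8, 0.0], [3.8, 5.0, 0.0], [3.6, 5.1, 0.0], [3.4, 5.3, 0.0]] [[0.0, 0.0, 0.0366], [0.0, -0.0, 0.0366], [0.0, 0.0, 0.0366], [-0.0, -0.0, 0.0366], [0.0, 0.0, 0.0366]]
[[3.2, 5.4, 0.0], [3.0, 5.5, 0.0], [2.8, 5.6, 0.0], [2.6, 5.7, 0.0], [2.4, 5.8, 0.0]] [[-0.0, -0.0, 0.0366], [0.0, 0.0, 0.0366], [-0.0, -0.0, 0.0366], [0.0, 0.0, 0.0366], [0.0, -0.0, 0.0366]]
```

apply_moves(fingers=[0,0,0,0,0], delta_pos=[[-4.3,4.1,2.3],[-4.4,4.1,2.1],[-4.4,4.2,1.9],[-4.5,4.2,1.8],[-4.5,4.2,1.6]], delta_rot=[[-0.0192,-0.0204,0],[-0.0192,-0.0204,0],[-0.0192,-0.0204,0],[-0.0192,-0.0204,0],[-0.0192,-0.0204,0]])

```text
t: 3.85
eef_pos: [0.5721, -0.1082, 0.3616]
ee_rot: [[0.104, -0.675, -0.73], [-0.097, -0.738, 0.668], [-0.99, 0.002, -0.142]]
wrist_force: [0.7, -1.5, -4.9]
width: 0.01
```

apply_moves(fingers=[0,0,0,0,0], delta_pos=[[4.9,3.9,0],[4.8,4.0,0],[4.6,4.2,0],[4.5,4.4,0],[4.3,4.5,0]], delta_rot=[[0,0,0.0366],[0,0,0.0366],[0,0,0.0366],[0,0,0.0366],[0,0,0.0366]])

```text
t: 4.35
eef_pos: [0.5962, -0.087, 0.3612]
ee_rot: [[0.117, -0.527, -0.842], [-0.075, -0.85, 0.522], [-0.99, 0.002, -0.139]]
wrist_force: [-2.1, 0.6, -0.6]
width: 0.01
```

apply_moves(fingers=[0,0,0,0,0], delta_pos=[[4.2,4.7,0],[4.0,4.8,0],[3.8,5.0,0],[3.6,5.1,0],[3.4,5.3,0]], delta_rot=[[0,0,0.0366],[0,0,0.0366],[0,0,0.0366],[0,0,0.0366],[0,0,0.0366]])

```text
t: 4.85
eef_pos: [0.6148, -0.0621, 0.3611]
ee_rot: [[0.128, -0.364, -0.923], [-0.052, -0.931, 0.36], [-0.99, 0.002, -0.138]]
wrist_force: [-3.5, 1.7, -1.5]
width: 0.0102
```

apply_moves(fingers=[0,0,0,0,0], delta_pos=[[3.2,5.4,0],[3.0,5.5,0],[2.8,5.6,0],[2.6,5.7,0],[2.4,5.8,0]], delta_rot=[[0,0,0.0366],[0,0,0.0366],[0,0,0.0366],[0,0,0.0366],[0,0,0.0366]])

```text
t: 5.35
eef_pos: [0.6286, -0.0341, 0.361]
ee_rot: [[0.135, -0.188, -0.973], [-0.028, -0.982, 0.186], [-0.99, 0.002, -0.138]]
wrist_force: [-5.8, 0.5, -4.6]
width: 0.0099
```

```bash
python3 - <<'E'
from plan import *
s,c,im=shot("pics/w2.png"); np.savez("w2.npz",**c)
a=pose(.1,.14); print(s["t"],(s["eef_pos"]-a[0])*1e3,(R.from_matrix(s["ee_rot"])*a[1].inv()).as_rotvec(),s["wrist_force"],s["width"])
q=p.copy();q[3]=.1
print("notch top",proj(c,[rpt(p,-.104,-.154,.144),rpt(p,-.114,-.154,.144),rpt(p,-.094,-.154,.144)]).round(1))
cv2.imwrite("pics/w2v.png",cv2.resize(im[:260],None,fx=1.5625,fy=1.5625,interpolation=cv2.INTER_CUBIC))
E
```

```text
5.35 [-0.4707746   0.54253414 -0.387542  ] [0.00024643 0.00131265 0.00315148] [-5.80531011  0.54783695 -4.56158393] 0.009853244500115607
notch top [[213.1  78.5]
 [228.9  77.2]
 [197.3  79.8]]
```

View pics/w2v.png

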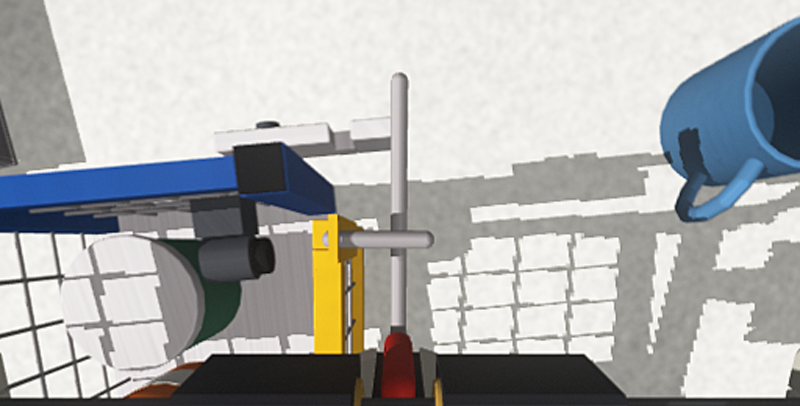

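View 6, wrist: the keeper's notch is at view x of about 330–353, px 218.5. That puts it about 3.4 mm in front of nominal, so a gate angle of about +0.012. I'll feel from the striker side inward, starting at +0.04.

```bash
python3 - <<'E'
from plan import *
for w in ([(g,.14) for g in np.linspace(.1,.04,6)],[(.04,l) for l in (.14,.125,.11,.1,.093,.09)],[(.04,l) for l in (.09,.087,.084,.081,.078)],[(g,.09) for g in np.linspace(.04,-.04,6)]):
    D=deltas(w)
    for i in range(0,len(D),5): print([d[0] for d in D[i:i+5]],[d[1] for d in D[i:i+5]])
E
```

```text
[[0.7, 1.9, 0.0], [0.7, 1.9, 0.0], [0.7, 1.9, 0.0], [0.7, 1.9, 0.0], [0.7, 2.0, 0.0]] [[-0.0, -0.0, 0.012], [0.0, 0.0, 0.012], [0.0, -0.0, 0.012], [-0.0, -0.0, 0.012], [-0.0, 0.0, 0.012]]
[[3.3, -0.5, -0.8], [3.3, -0.5, -0.9], [2.2, -0.3, -0.6], [1.5, -0.2, -0.4], [0.6, -0.1, -0.2]] [[0.0022, 0.0148, -0.0], [0.0022, 0.0148, 0.0], [0.0015, 0.0099, 0.0], [0.001, 0.0069, -0.0], [0.0004, 0.003, 0.0]]
[[0.6, -0.1, -0.2], [0.6, -0.1, -0.2], [0.6, -0.1, -0.2], [0.6, -0.1, -0.2]] [[0.0004, 0.003, 0.0], [0.0004, 0.003, -0.0], [0.0004, 0.003, -0.0], [0.0004, 0.003, 0.0]]
[[0.9, 2.8, 0.0], [0.8, 2.8, 0.0], [0.8, 2.8, -0.0], [0.7, 2.8, 0.0], [0.7, 2.8, -0.0]] [[0.0, -0.0, 0.016], [-0.0, 0.0, 0.016], [-0.0, -0.0, 0.016], [0.0, 0.0, 0.016], [-0.0, -0.0, 0.016]]
```

apply_moves(fingers=[0,0,0,0,0], delta_pos=[[0.7,1.9,0],[0.7,1.9,0],[0.7,1.9,0],[0.7,1.9,0],[0.7,2.0,0]], delta_rot=[[0,0,0.012],[0,0,0.012],[0,0,0.012],[0,0,0.012],[0,0,0.012]])

```text
t: 5.9
eef_pos: [0.632, -0.0247, 0.3609]
ee_rot: [[0.137, -0.13, -0.982], [-0.02, -0.991, 0.129], [-0.99, 0.002, -0.138]]
wrist_force: [-5.5, 1.4, -4.2]
width: 0.0101
```

apply_moves(fingers=[0,0,0,0,0], delta_pos=[[3.3,-0.5,-0.8],[3.3,-0.5,-0.9],[2.2,-0.3,-0.6],[1.5,-0.2,-0.4],[0.6,-0.1,-0.2]], delta_rot=[[0.0022,0.0148,0],[0.0022,0.0148,0],[0.0015,0.0099,0],[0.001,0.0069,0],[0.0004,0.003,0]], squeeze=8)

```text
t: 6.4
eef_pos: [0.643, -0.0261, 0.358]
ee_rot: [[0.087, -0.13, -0.988], [-0.012, -0.991, 0.13], [-0.996, 0.001, -0.088]]
wrist_force: [-7.2, 3.1, -2.5]
width: 0.0098
```

```bash
python3 - <<'E'
from plan import *
s,c,im=shot("pics/w3.png"); np.savez("w3.npz",**c)
a=pose(.04,.09); print(s["t"],(s["eef_pos"]-a[0])*1e3,(R.from_matrix(s["ee_rot"])*a[1].inv()).as_rotvec(),s["wrist_force"],s["moment"],s["width"])
print("notch top",proj(c,[rpt(p,-.104,-.154,.144),rpt(p,-.114,-.154,.144),rpt(p,-.094,-.154,.144)]).round(1))
cv2.imwrite("pics/w3v.png",cv2.resize(im[40:190,140:340],None,fx=4,fy=4,interpolation=cv2.INTER_CUBIC))
E
```

```text
6.4 [-0.43440324  0.50974701 -0.44960531] [0.00072104 0.00216647 0.00165226] [-7.19489117  3.13392639 -2.49926106] [ 0.72762827  1.72687069 -0.08033534] 0.009828310754380266
notch top [[239.6  77.2]
 [256.2  76.8]
 [223.1  77.6]]
```

View pics/w3v.png

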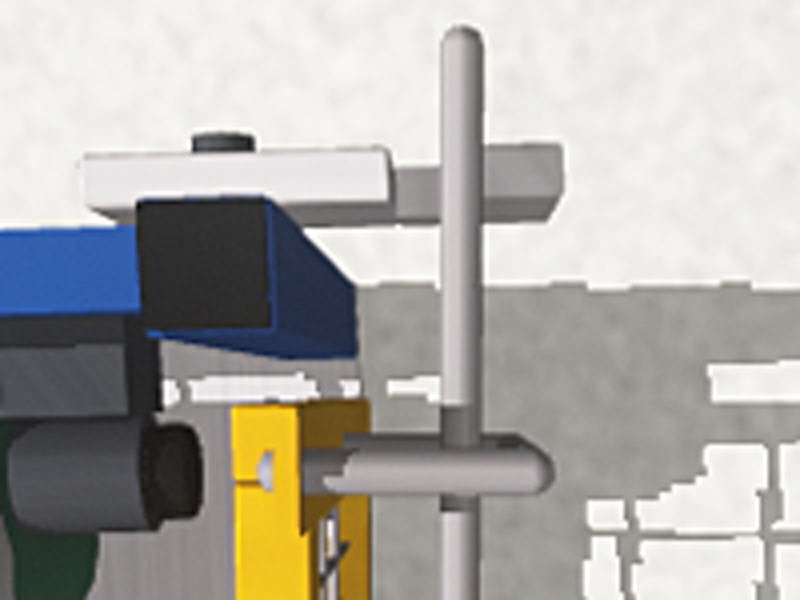

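View 7, crop: the bar's centre is at x≈462. The notch spans about 388–444, so its centre is at 416. The bar is over the striker, about 7 mm in front of the notch. I'll lower to contact with a light grip.

apply_moves(fingers=[0,0,0,0,0], delta_pos=[[0.6,-0.1,-0.2],[0.6,-0.1,-0.2],[0.6,-0.1,-0.2],[0.6,-0.1,-0.2],[0,0,0]], delta_rot=[[0.0004,0.003,0],[0.0004,0.003,0],[0.0004,0.003,0],[0.0004,0.003,0],[0,0,0]], squeeze=5)

```text
t: 6.95
eef_pos: [0.6457, -0.0265, 0.3581]
ee_rot: [[0.077, -0.13, -0.988], [-0.011, -0.991, 0.13], [-0.997, 0.001, -0.078]]
wrist_force: [-7.2, 2.3, 0.7]
width: 0.0099
```

apply_moves(fingers=[0,0,0], delta_pos=[[0,0,0],[0,0,0],[0,0,0]], delta_rot=[[0,0,0],[0,0,0],[0,0,0]], squeeze=3)

```text
t: 7.25
eef_pos: [0.646, -0.0266, 0.3582]
ee_rot: [[0.078, -0.131, -0.988], [-0.011, -0.991, 0.13], [-0.997, 0.001, -0.079]]
wrist_force: [-4.6, 1.9, -0.1]
width: 0.0099
```

Fz went from −2.5 to +0.7 N, so the bar is resting on the edge. I'll open slightly so its own weight holds it there, then nudge the gate inward with the front finger.

apply_moves(fingers=[0.16,0.16,0.16], delta_pos=[[0,0,0],[0,0,0],[0,0,0]], delta_rot=[[0,0,0],[0,0,0],[0,0,0]])

```text
t: 7.55
eef_pos: [0.6462, -0.0275, 0.3583]
ee_rot: [[0.079, -0.132, -0.988], [-0.012, -0.991, 0.132], [-0.997, 0.001, -0.08]]
wrist_force: [-0.1, -0.6, 0.5]
width: 0.0146
```

apply_moves(fingers=[0.16,0.16,0.16,0.16,0.16], delta_pos=[[0.2,0.7,0],[0.2,0.7,0],[0.2,0.7,0],[0.2,0.7,0],[0.2,0.7,0]], delta_rot=[[0,0,0.003],[0,0,0.003],[0,0,0.003],[0,0,0.003],[0,0,0.003]])

```text
t: 8.05
eef_pos: [0.6465, -0.0241, 0.3577]
ee_rot: [[0.077, -0.117, -0.99], [-0.011, -0.993, 0.117], [-0.997, 0.002, -0.078]]
wrist_force: [-1.7, -2.7, 1.2]
width: 0.0151
```

apply_moves(fingers=[0.16,0.16,0.16,0.16], delta_pos=[[0.2,0.5,0],[0.2,0.5,0],[0.2,0.5,0],[0.2,0.5,0]], delta_rot=[[0,0,0.003],[0,0,0.003],[0,0,0.003],[0,0,0.003]])

```text
t: 8.45
eef_pos: [0.6474, -0.0215, 0.3576]
ee_rot: [[0.077, -0.105, -0.991], [-0.009, -0.994, 0.104], [-0.997, 0.001, -0.078]]
wrist_force: [-1.6, -1.5, 0.5]
width: 0.0146
```

```bash
python3 - <<'E'
from plan import *
s,c,im=shot("pics/w4.png")
print(s["t"],s["eef_pos"],s["wrist_force"],s["moment"],s["width"])
cv2.imwrite("pics/w4v.png",cv2.resize(im[40:190,140:340],None,fx=4,fy=4,interpolation=cv2.INTER_CUBIC))
E
```

```text
8.45 [ 0.64735384 -0.02150398  0.3576438 ] [-1.62943783 -1.49588793  0.52048414] [-0.25901446  0.33524524 -0.00339555] 0.014555779037425517
```

View pics/w4v.png

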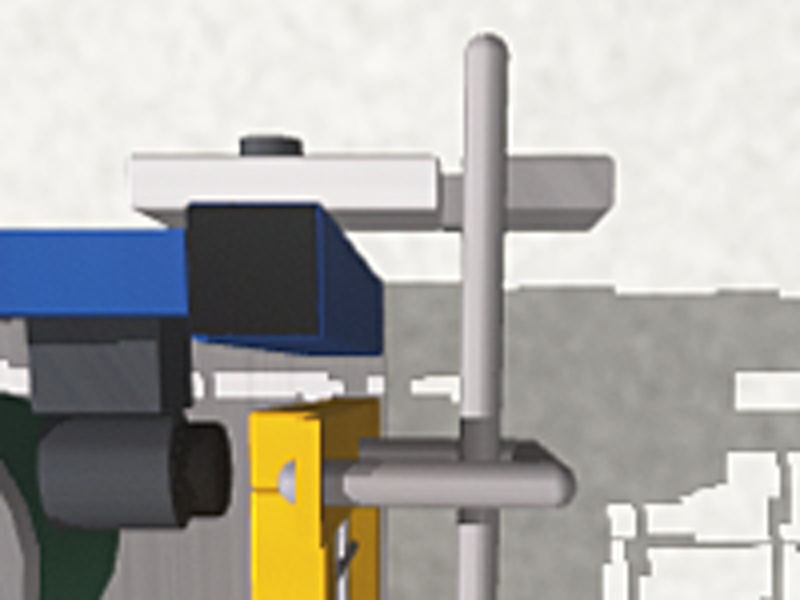

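View 8: the bar's centre is at 487 and the notch at about 438–493, so roughly 3 mm to go. I'll continue in small steps.

apply_moves(fingers=[0.16,0.16,0.16,0.16], delta_pos=[[0.1,0.5,0],[0.1,0.5,0],[0.1,0.5,0],[0,0,0]], delta_rot=[[0,0,0.003],[0,0,0.003],[0,0,0.003],[0,0,0]])

```text
t: 8.9
eef_pos: [0.6478, -0.0197, 0.3578]
ee_rot: [[0.078, -0.096, -0.992], [-0.008, -0.995, 0.095], [-0.997, 0.001, -0.078]]
wrist_force: [0.0, 0.4, 0.6]
width: 0.0148
```

apply_moves(fingers=[0.16,0.16,0.16], delta_pos=[[0.1,0.4,0],[0.1,0.4,0],[0,0,0]], delta_rot=[[0,0,0.002],[0,0,0.002],[0,0,0]])

```text
t: 9.2
eef_pos: [0.6479, -0.0194, 0.3578]
ee_rot: [[0.077, -0.092, -0.993], [-0.009, -0.996, 0.092], [-0.997, 0.001, -0.078]]
wrist_force: [-0.1, -0.5, 0.2]
width: 0.0146
```

```bash
python3 - <<'E'
from plan import *
s,c,im=shot("pics/w5.png")
print(s["t"],s["eef_pos"],s["wrist_force"],s["moment"],s["width"])
cv2.imwrite("pics/w5v.png",cv2.resize(im[40:190,140:340],None,fx=4,fy=4,interpolation=cv2.INTER_CUBIC))
E
```

```text
9.2 [ 0.6479021  -0.01939796  0.3577816 ] [-0.06527119 -0.49496968  0.2497563 ] [-0.18461152  0.17365607 -0.01344116] 0.014583922271662376
```

View pics/w5v.png

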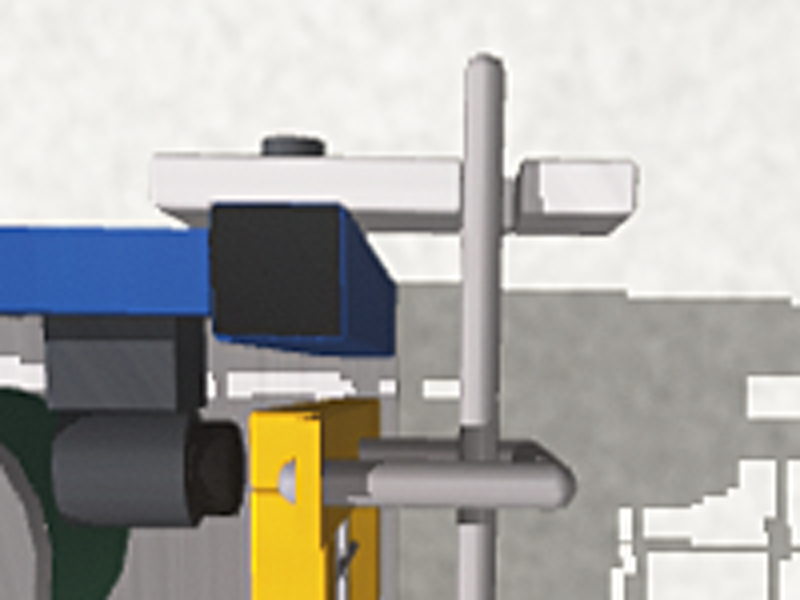

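View 9: the bar tip shifted from row 35 to row 55 and the bar now sits within the notch at x 463–500, so it has dropped. I'll open and withdraw.

apply_moves(fingers=[0.4,0.5,0.6,0.6,0.6], delta_pos=[[0,0,0],[0,0,0],[0,0,0],[0,0,0],[0,0,0]], delta_rot=[[0,0,0],[0,0,0],[0,0,0],[0,0,0],[0,0,0]])

```text
t: 9.75
eef_pos: [0.6479, -0.0192, 0.3577]
ee_rot: [[0.077, -0.092, -0.993], [-0.008, -0.996, 0.092], [-0.997, 0.001, -0.078]]
wrist_force: [-0.2, 0.2, -0.2]
width: 0.05
```

apply_moves(fingers=[0.6,0.6,0.6,0.6,0.6], delta_pos=[[0,0,10],[0,0,20],[0,0,25],[0,0,25],[0,0,0]], delta_rot=[[0,0,0],[0,0,0],[0,0,0],[0,0,0],[0,0,0]])

```text
t: 10.25
eef_pos: [0.6487, -0.0192, 0.4426]
ee_rot: [[0.085, -0.092, -0.992], [-0.008, -0.996, 0.092], [-0.996, 0.0, -0.085]]
wrist_force: [0.7, 0.5, 1.5]
width: 0.0549
```

```bash
python3 - <<'E'
from plan import *
s,c,im=shot("pics/w6.png")
print(s["t"],s["eef_pos"],s["wrist_force"],s["width"])
for l in (0,.03,.083):
  for g in (.015,):
    q=p.copy();q[3]=g; L=lambda d,h:gpt(q,.115+d*np.cos(l)-h*np.sin(l),.029,.14+d*np.sin(l)+h*np.cos(l))
    print(l,"tip,tabtop,bar@keeper",proj(c,[L(.187,.01),L(.085,.066),L(.169,.01)]).round(1).tolist())
print("keeper top notch",proj(c,[rpt(p,-.1075,-.154,.144)]))
cv2.imwrite("pics/w6v.png",cv2.resize(im[60:260,140:390],None,fx=3,fy=3,interpolation=cv2.INTER_CUBIC))
f=manip.grab_frame("side");cv2.imwrite("pics/s2v.png",cv2.resize(f["color"][140:240,200:320],None,fx=5,fy=5,interpolation=cv2.INTER_CUBIC))
E
```

```text
10.25 [ 0.64873435 -0.01919569  0.44263739] [0.68157768 0.49053287 1.53851118] 0.05485770408949043
0 tip,tabtop,bar@keeper [[263.3, 77.9], [260.5, 211.6], [262.5, 100.1]]
0.03 tip,tabtop,bar@keeper [[263.5, 77.2], [260.5, 215.2], [262.7, 99.9]]
0.083 tip,tabtop,bar@keeper [[263.8, 76.3], [260.4, 221.8], [262.9, 99.9]]
keeper top notch [[261.50265444 100.29573394]]
```

View pics/w6v.png

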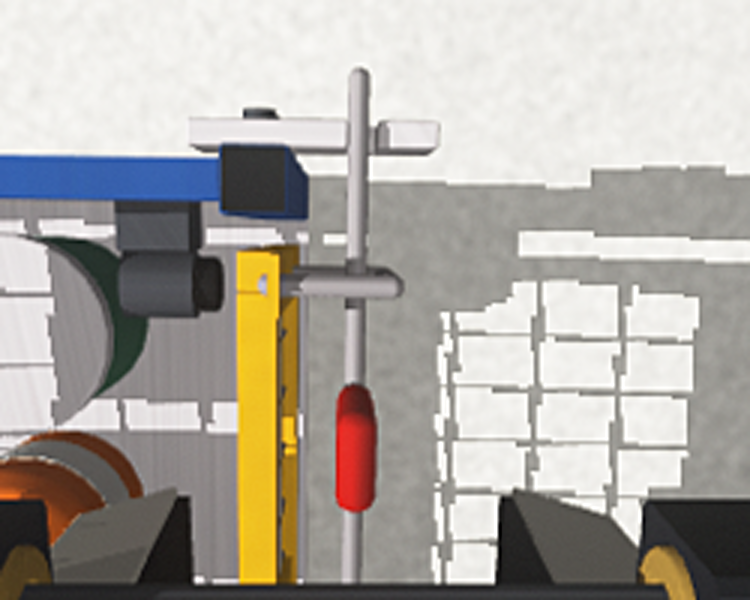

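View pics/s2v.png

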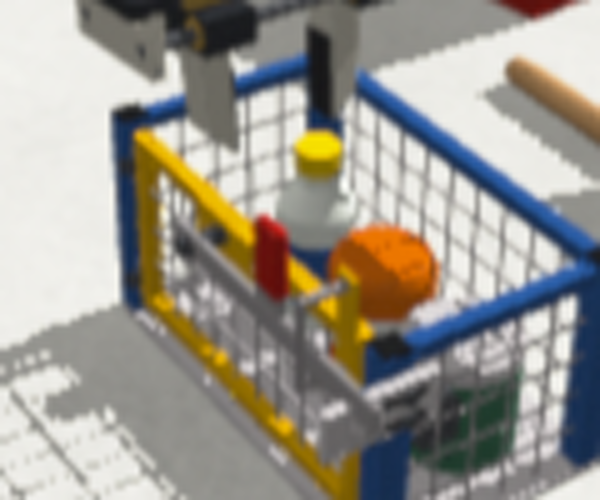

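View 10: the bar sits in the notch at (357,135). The image is offset about +4.7 rows from the prediction at the tip and keeper. With that taken off, the tab top is at row ~209.5; I predicted 211.6 for latch 0 and 215 for 0.03. View 11: the gate is shut, the bar lies level through the keeper, and the fingers are clear. I'm handing in.

```bash
python3 -c "
from rig import manip
print(manip.close_job())"
```

```text
the job is handed in; nothing more can be done
None
```

The gate is shut and the bar has dropped into the notch, and I handed the job in after about 10 s of robot time, with no verdict reported.

**How it went:** I pinched the tab, lifted the bar about 0.14 rad and swung the gate to about +0.04 rad, clear over the striker. There I rested the bar on the striker's top edge and opened the fingers slightly. I then nudged the gate inward in steps of about 0.5 mm until the bar dropped by its own weight, at a gate angle of about +0.015. After that I opened the gripper and backed off upward.

**Last checks:**
- **Latch:** the last wrist picture agrees with the bar fully home, a latch angle of about 0. This rests on subtracting an image offset of about 5 pixels seen at both the bar tip and the keeper; without that correction it would have read about 0.02.
- **Gate and robot:** the side picture shows the gate shut, the bar level through the keeper and the fingers clear.
- **Forces:** wrist force readings stayed under about 8 N per axis. I could not measure the force between the bar and the keeper plate directly.
- **Bystanders:** nothing I did went near them, and the stock visible in the last pictures looked undisturbed. I did not measure their positions again.

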